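Cap the gauging camera with its sprung dust cap

ROBOT

A 6-joint arm with a two-finger parallel gripper is mounted at the origin on the work surface. World frame = base frame: x ahead of the robot, y to its left, z up, the work surface at z = 0. Lengths are in m, angles in degrees, forces in N, time in s.
With the tool pointing down it reaches from about 0.35 to 0.925 m from the base axis. Payload 6.4 kg.
Tool frame: the origin (TCP) lies at the very end of the fingers, on their centre line; the grasp point (between the pads) lies 19 mm behind it; z points along the fingers, y is the direction in which the jaws open and shut (so a half turn about z gives the same grasp; the last joint's range is limited). The gripper opens to 85 mm and grips with 20 to 120 N. Pads are 22 mm wide; open, the fingers measure 114 mm over their backs; the gripper's body (76 mm by 85 mm) begins 54 mm behind the grasp point. The pads swing forward as they close: fully open they stand 13 mm farther back than shut.
Start: joints at [62.905, 14.043, 89.255, -0, 76.702, -9.975], TCP at [0.191, 0.621, 0.231] pointing down, gripper open.
Joint ranges: [-179.41, 179.41], [-58.25, 129.5], [7.25, 145.43], [-54.29, 234.29], [11.92, 165.04], [-157.13, 157.13]. Speed limits (degrees/s): [147.25, 147.25, 180, 180, 180, 180].

INTERFACE

Orientations are given as [roll, pitch, yaw] about the fixed x, y, z axes, in that order (R = Rz(yaw) Ry(pitch) Rx(roll)).
In Python, from rig import arm gives the robot as it stands.
- The arm moves only by the shell command python3 -m crank 'ROWS' [FORCE]. ROWS is JSON, a list of rows, each a list of 3 entries, a list of its own where there are three numbers: the opening, from 0 (shut) to 1 (fully open), then the shift along the world's x, y, z in cm, then the turn, a rotation vector about the world's x, y, z in degrees. A call has 1 to 8 rows; each row is the pose to reach, as a shift and turn from the pose commanded when the call began; what a row does not reach only later rows make up. A row lasts 1/8 s, in which the tool goes at most 62.5 mm and 10.7 degrees, less where a joint would pass 70% of its speed; a pose out of reach is approached as far as the arm can. A call with a gripper value outside its range is refused whole. The fingers move at their own pace and stop on an object; FORCE is the grip in N (left out, the last holds). Time passes only in rows, so rows that repeat a pose let the fingers close. It gives the time, the measured TCP pose, the force and the opening at its end, in the units of the state.
- arm.sense(): the state, without advancing time (a new reading comes with each control period).
- arm.capture(name): name is "scene" or "side" or "wrist"; returns a dict with "image" (400x640x3 uint8, red, green, blue), "fov_y" (degrees; the focal length in pixels is half the picture's height over the tangent of half this angle, whatever the lens; pixels are square), "cx", "cy" (the principal point, pixels), "dist_coeffs" ([k1, k2, p1, p2, k3] as OpenCV has them; the pictures are not rectified), "pose" (4x4, takes a point from camera to world coordinates). Camera axes: x right, y up, looking along -z (the intrinsics and any distortion apply to the point x, -y, -z); pixel columns grow to the right and rows downward; lengths in m; the calibration is good to about 2 mm. A picture is of the moment at which its call begins. There is no depth.
- arm.sign_off(): hands the job in, once; it reports no verdict.
The state is a dict: "t": time; "joint_positions": joint angles; "joint_vel": joint speeds; "joint_efforts": joint torques, N m; "tool_pos": TCP position; "orientation": TCP orientation; "contact_force": force on the tool from outside, world axes, zero at the start; "ft_torque": the same for the moment, N m; "gripper_width": finger opening in m.
Only numpy, scipy, OpenCV 4.12 (cv2) and the standard library are available. Lean on these libraries where they do the work, as an engineer would, in place of code of your own. Each camera call takes 0.05 s, during which the arm holds its last target.

TASK

Put the dust cap on the upward-looking gauging camera: pinch the cap's two yellow tabs together, lift it off the cork mat, lower it into the camera's nose until it is fully home on the rim, then let the tabs spring out under the rim and let go. The camera is delicate and its nose does not always stand equally high, so feel for the rim and press only gently, and leave the pots, ruler and sprayer where they are.

Things in the scene. Friction and masses are not known exactly. Their poses are not given: they have to be found in the camera images.
- lens: Upward-looking camera fixed to the bench: 130 mm square aluminium base, dark grey housing, round grey collar with an orange band, and out of the collar a black nose (86 mm diameter, bright rim). Origin: on the nose's vertical axis, at bench height; z up. The rim stands 110 to 140 mm above the origin, different each time and not reported: feel for it. It is cushioned: gives 0.2 mm per N.
- lens_collar (a point): Centre of the collar's top, on the nose's axis, 94 mm above the bench. The nose's mouth: at the rim an inward lip, 66 mm inner diameter, 3 mm thick; under it a groove of 71 mm inner diameter, down to the glass 16 mm below the rim. More than 20 N on any part of the camera damages it: lower the cap at 10 mm/s or less and press with 3 to 10 N.
- cap: Loose blue dust cap, 60 to 95 g, lying right way up on the mat. Origin: centre of its flat foot; z up; its tabs slide along its x. A dark round pilot rises from the foot, 52 mm diameter, widening to 63 mm at 7 mm and straight up to the disc. It fits any way round. Lift it by pinching both ears to their stops from above, fingertips clear of the disc.
- cap_disc (a point): Centre of the underside of the cap's disc (77 mm diameter, 3 mm thick), 12 mm above the cap's origin. This face lies on the nose's rim when the cap is home. With the tabs held in, the cap goes 12 mm into the mouth before the disc meets the rim.
- tab_a_grip (a point): Outer face of the yellow upright ear of the tab on the cap's +x side, mid width, 32 mm above the cap's origin. Ears: 26 mm wide along the cap's y, 5 mm thick, reaching from 15 to 42 mm above the cap's origin; outer faces 44 mm apart when free, 30 mm when both are pinched to the stops.
- tab_b_grip (a point): The same point on the ear of the tab on the -x side. Below the disc each tab has a tongue, 10 mm wide, 4.5 to 8 mm above the cap's origin, its tip 37.5 mm from the cap's axis when free and 30.5 mm when pinched: it clears the lip only when its ear is pushed in more than 4.5 mm. With the cap home the tongues lie 1 mm under the lip.
- tab_a (a joint): Tab on the cap's +x side, m: 0 = free, fully sprung out; 0.007 = pinched to the stop. Its spring pushes with 2 N when free, 5.5 N at the stop. It reads about 0.002 when its tongue has sprung into the groove under the lip, about 0.0045 if jammed against the lip's inner face.
- tab_b (a joint): The same on the cap's -x side.
- mat: Cork mat fixed on the bench, 130 x 130 x 3 mm; origin at the centre of its underside. The cap lies near its middle.
- pot_large: Bystander: loose terracotta pot, 116 mm diameter, 100 mm high; origin at the centre of its underside.
- pot_small: Bystander: loose cream pot, 86 mm diameter, 78 mm high; origin at the centre of its underside.
- ruler: Bystander: loose steel ruler, 200 x 26 x 4 mm, long along its x; origin at the centre of its underside.
- sprayer: Bystander: loose blue and white pump sprayer, 100 mm diameter, 217 mm high, nozzle reaching 118 mm to its -x at 150 mm height; origin at the centre of its underside.

How it is judged (in metres and radians):
On the way, in this order (a step that is already met when the one before it is completed fails the run):
1. the cap is held off the mat by its tabs, both pinched in by more than 5.5 mm (value of joint each of tab_a, tab_b above 0.0055 m and height (world z) of cap above 0.03 m), for 0.2 s.
2. with both tabs still pinched in, the cap is in line with the nose (within 5 mm) and has come down to it (foot less than 136 mm above the bench) (value of joint each of tab_a, tab_b above 0.0055 m and horizontal distance between cap and lens below 0.005 m and height (world z) of cap below 0.136 m), for 0.1 s.
At the end, for the whole second after the job is handed in: The cap sits level (within 0.04 rad) and centred (within 3 mm) in the camera's nose, at rest and let go, and both tabs have sprung out into the groove under the lip: each reads 1 to 3.2 mm (neither jammed in the mouth nor fully free) (value of joint tab_a between 0.001 and 0.0032 m and value of joint tab_b between 0.001 and 0.0032 m and horizontal distance between cap and lens below 0.003 m and height (world z) of cap above 0.09 m and angle between cap's own z axis and vertical below 0.04 rad and contact force between cap and lens above 0.2 N and linear speed of cap below 0.02 m/s and contact force between the fingers and cap below 0.05 N); the robot touches nothing.
It fails at once if anything pushes on the camera with more than 20 N (contact force between lens and anything else above 20 N).
It fails at once if a pot, the ruler or the sprayer is moved by more than 30 mm (distance of any of pot_large, pot_small, ruler, sprayer from where it was at the start of the episode above 0.03 m).
It also fails if it takes over 45 s, if anything falls off the work surface, if the arm or the gripper's body presses on something with over 40 N, if the wrist force passes 120 N, or if a joint passes its speed limit or range.

## Working session

There is one attempt and no reset: what is moved stays moved. The work goes in short steps, Python scripts to look and compute and a shell command to move; the robot and the scene stay as the last step left them, time stands still between calls to the robot, and variables do not carry over. Pictures are saved under pics/ and viewed, and the job is handed in when it is done.

```bash
ls; mkdir -p pics
python3 - <<'E'
from rig import arm
import cv2,numpy as np
print(arm.sense())
for n in ["scene","side","wrist"]:
    c=arm.capture(n); cv2.imwrite(f"pics/{n}0.png",c["image"][:,:,::-1]); np.save(f"pics/{n}0.npy",c,allow_pickle=True)
    print(n,c["fov_y"],c["cx"],c["cy"],c["dist_coeffs"],np.round(c["pose"],4).tolist())
E
```

```text
pics
{'t': 0.0, 'joint_positions': array([ 6.29043176e+01,  1.40836604e+01,  8.93260994e+01,  7.33416330e-04,
        7.67030090e+01, -9.97373135e+00]), 'joint_vel': array([-0.05761839,  0.03267634,  0.03297243, -0.04413474,  0.05202625,
       -0.09038457]), 'joint_efforts': array([-1.96998681e-04, -4.29504669e+01, -3.26126003e+01, -1.36036883e-04,
        5.47675430e-03, -3.92693119e-05]), 'tool_pos': array([0.19107575, 0.62068402, 0.23017431]), 'orientation': array([-1.79889059e+02, -2.02338073e-02,  1.62877860e+02]), 'contact_force': array([-0.45096957,  0.62090829, -0.10278205]), 'ft_torque': array([ 0.01609077, -0.01706637, -0.04393597]), 'gripper_width': 0.08555809006490811}
scene 52.89236563666719 321.85454671511854 197.35154780993622 [-0.06792831  0.          0.          0.          0.        ] [[0.8717, -0.4198, 0.2528, 0.9321], [0.4899, 0.7339, -0.4705, -0.5615], [0.012, 0.534, 0.8454, 1.0849], [0.0, 0.0, 0.0, 1.0]]
side 55.11342582518376 319.1133500067053 203.91665937322162 [-0.09470209  0.          0.          0.          0.        ] [[-0.8617, 0.3962, -0.317, 0.3289], [-0.5072, -0.6522, 0.5634, 0.5018], [0.0164, 0.6463, 0.7629, 0.7773], [0.0, 0.0, 0.0, 1.0]]
wrist 63.67822616476654 316.50265086162165 197.65079546095055 [-0.0540216  0.         0.         0.         0.       ] [[0.2939, -0.9099, -0.2928, 0.115], [0.9558, 0.2791, 0.0922, 0.6445], [-0.0022, -0.307, 0.9517, 0.3727], [0.0, 0.0, 0.0, 1.0]]
```

View pics/scene0.png

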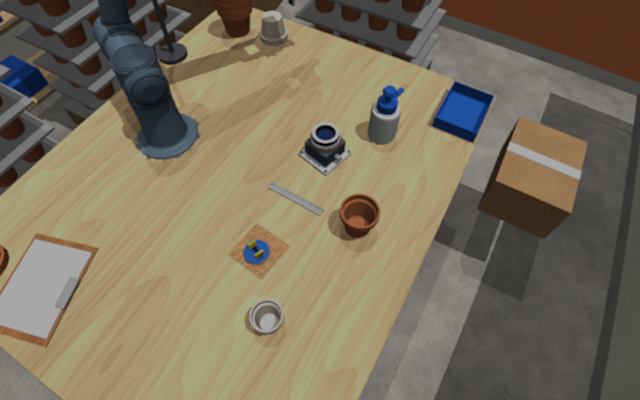

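View pics/side0.png

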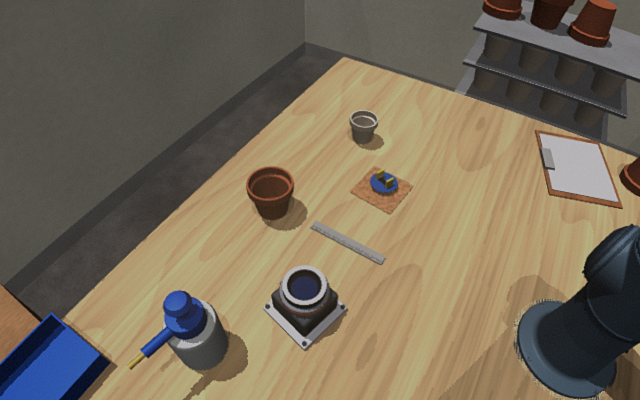

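View pics/wrist0.png

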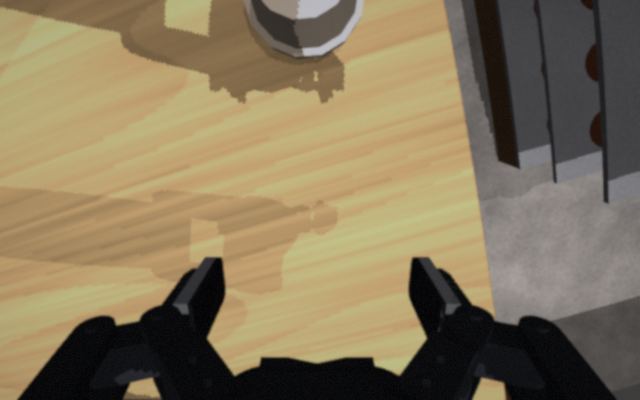

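The overview shows the cap on the mat at scene (257,250) / side (384,183), and the lens at scene (326,140) / side (304,290). The pots, ruler and sprayer stand around them. Next I'll zoom in and compute positions.

```bash
cat > h.py <<'E'
import numpy as np,cv2
from rig import arm
def load(n): return np.load(f"pics/{n}.npy",allow_pickle=True).item()
def K(c):
    f=200/np.tan(np.radians(c["fov_y"])/2); return np.array([[f,0,c["cx"]],[0,f,c["cy"]],[0,0,1.]])
def ray(c,uv):
    p=cv2.undistortPoints(np.array([[uv]],float),K(c),np.array(c["dist_coeffs"]))[0,0]
    T=np.array(c["pose"]); d=T[:3,:3]@np.array([p[0],-p[1],-1]); return T[:3,3],d/np.linalg.norm(d)
def onz(c,uv,z):
    o,d=ray(c,uv); return o+d*(z-o[2])/d[2]
def proj(c,P):
    T=np.array(c["pose"]); q=(np.atleast_2d(P)-T[:3,3])@T[:3,:3]; q=q*[1,-1,-1]
    return cv2.projectPoints(q,np.zeros(3),np.zeros(3),K(c),np.array(c["dist_coeffs"]))[0][:,0]
def tri(obs):
    A=np.zeros((3,3));b=np.zeros(3)
    for c,uv in obs:
        o,d=ray(c,uv);M=np.eye(3)-np.outer(d,d);A+=M;b+=M@o
    X=np.linalg.solve(A,b); return X,[np.linalg.norm(proj(c,X)[0]-uv) for c,uv in obs]
def snap(n,tag):
    c=arm.capture(n); cv2.imwrite(f"pics/{n}{tag}.png",c["image"][:,:,::-1]); np.save(f"pics/{n}{tag}.npy",c,allow_pickle=True); return c
def crop(c,u0,v0,w,h,k,name):
    im=c["image"][v0:v0+h,u0:u0+w,::-1]; cv2.imwrite(f"pics/{name}.png",cv2.resize(im,None,fx=k,fy=k,interpolation=cv2.INTER_CUBIC))
E
python3 - <<'E'
from h import *
s=load("scene0");d=load("side0")
a=cv2.resize(s["image"][220:290,217:297,::-1],(400,350),interpolation=cv2.INTER_CUBIC)
b=cv2.resize(d["image"][150:220,340:420,::-1],(400,350),interpolation=cv2.INTER_CUBIC)
e=cv2.resize(s["image"][110:180,286:366,::-1],(400,350)[:2])[:250] if 0 else cv2.resize(s["image"][115:165,286:366,::-1],(400,250))
f=cv2.resize(d["image"][260:310,265:345,::-1],(400,250))
cv2.imwrite("pics/z0.png",np.vstack([np.hstack([a,b]),np.hstack([e,f])]))
for n,c,box in(("scene",s,(217,220,297,290)),("side",d,(340,150,420,220))):
    hsv=cv2.cvtColor(c["image"],cv2.COLOR_RGB2HSV)
    for nm,lo,hi in(("yel",(20,150,60),(35,255,255)),("blue",(100,150,40),(125,255,255))):
        m=cv2.inRange(hsv,lo,hi);mm=np.zeros_like(m);mm[box[1]:box[3],box[0]:box[2]]=m[box[1]:box[3],box[0]:box[2]]
        k,_,st,ce=cv2.connectedComponentsWithStats(mm)
        print(n,nm,[(st[i].tolist(),ce[i].round(1).tolist()) for i in range(1,k) if st[i,4]>5])
E
```

```text
scene yel [([249, 240, 7, 8, 29], [252.1, 243.9]), ([256, 251, 6, 6, 27], [258.5, 253.8])]
scene blue [([244, 241, 25, 22, 289], [256.1, 252.5])]
side yel [([376, 170, 8, 9, 41], [379.5, 173.6]), ([386, 178, 7, 9, 22], [388.5, 181.7])]
side blue [([384, 173, 8, 7, 24], [387.3, 175.8]), ([371, 175, 25, 17, 113], [379.2, 185.2]), ([394, 179, 3, 7, 14], [395.1, 182.0])]
```

View pics/z0.png

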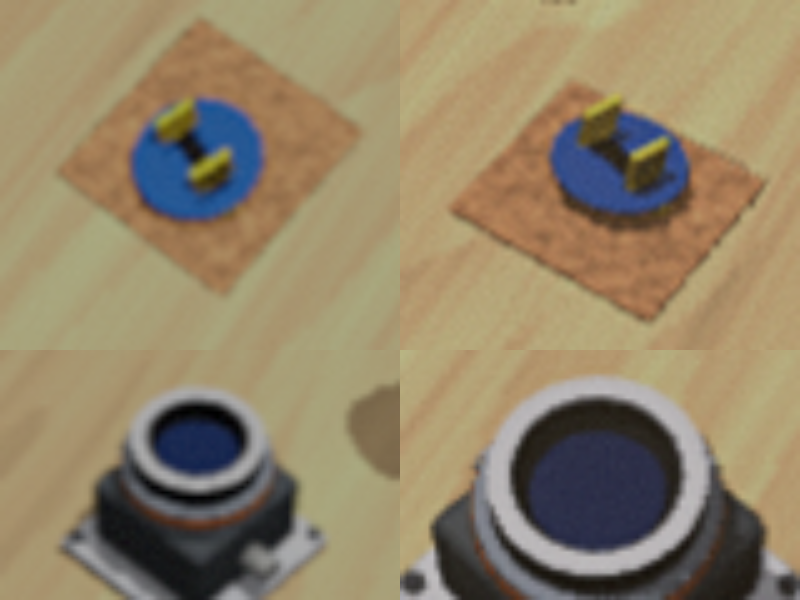

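The zoom shows the cap's disc centred at about scene (256.4,251.6) and side (384,182). The rim centre is at about scene (325.6,133) and side (304.6,285.4). The ears stand apart roughly along scene's down-right diagonal.

Run:
```python
from h import *
s=load("scene0");d=load("side0")
print("disc",tri([(s,(256.4,251.6)),(d,(384,182.2))]),onz(s,(256.4,251.6),.018),onz(d,(384,182.2),.018))
print("rim",tri([(s,(325.6,133)),(d,(304.6,285.4))]))
A=tri([(s,(252.1,243.9)),(d,(388.5,181.7))]);B=tri([(s,(258.5,253.8)),(d,(379.5,173.6))])
print(A,B)
A=tri([(s,(252.1,243.9)),(d,(379.5,173.6))]);B=tri([(s,(258.5,253.8)),(d,(388.5,181.7))])
print(A,B,np.degrees(np.arctan2(*(B[0]-A[0])[1::-1])))
for nm,uvs in dict(pl=((358,212),(271,190)),ps=((267,315),(363,126)),sp=((388,120),(200,340)),rul=((296,198),(347,242))).items(): print(nm,tri([(s,uvs[0]),(d,uvs[1])])[0].round(3))
```

```text
disc (array([ 0.53524128, -0.22276758,  0.01235428]), [np.float64(0.8329691938865054), np.float64(0.8776656177335658)]) [ 0.53959502 -0.22363456  0.018     ] [ 0.53173705 -0.21888908  0.018     ]
rim (array([0.52827734, 0.20131405, 0.10588951]), [np.float64(0.6584221332116167), np.float64(1.083260632069613)])
(array([ 0.51917578, -0.2140972 ,  0.03110416]), [np.float64(0.2753558142668605), np.float64(0.2948202141191457)]) (array([ 0.55286329, -0.2304086 ,  0.03038705]), [np.float64(0.13113480101862549), np.float64(0.13581646488147842)])
(array([ 0.53775418, -0.2164709 ,  0.05164469]), [np.float64(3.701295547463309), np.float64(3.904267112568255)]) (array([ 0.53417305, -0.22812849,  0.00941159]), [np.float64(4.178518127362716), np.float64(4.393286214347916)]) -107.07660448019115
pl [0.746 0.007 0.076]
ps [ 0.675 -0.37   0.051]
sp [0.66  0.389 0.06 ]
rul [ 0.534 -0.001 -0.001]
```

```bash
python3 -m crank '[[1,[3,-4,2],[0,0,-10]],[1,[7,-9,4],[0,0,-20]],[1,[11,-14,5],[0,0,-30]],[1,[15,-19,6],[0,0,-40]],[1,[19,-24,6],[0,0,-50]],[1,[23,-29,6],[0,0,-60]],[1,[27,-34,6],[0,0,-70]],[1,[30,-38,6],[0,0,-80]]]' 20; python3 -m crank '[[1,[2,-2.5,0],[0,0,-10]],[1,[3.7,-4.1,0],[0,0,-18.5]],[1,[3.7,-4.1,0],[0,0,-18.5]],[1,[3.7,-4.1,0],[0,0,-18.5]]]'
python3 - <<'E'
from h import *
snap("wrist","1")
E
```

```text
t: 1.15
tool_pos: [0.4915, 0.2403, 0.2912]
orientation: [180.0, -0.0, 82.5]
contact_force: [1.1, 1.0, -0.1]
gripper_width: 0.0849
t: 1.65
tool_pos: [0.5271, 0.2015, 0.291]
orientation: [-180.0, 0.0, 64.5]
contact_force: [0.0, 0.3, -0.6]
gripper_width: 0.0855
```

View pics/wrist1.png

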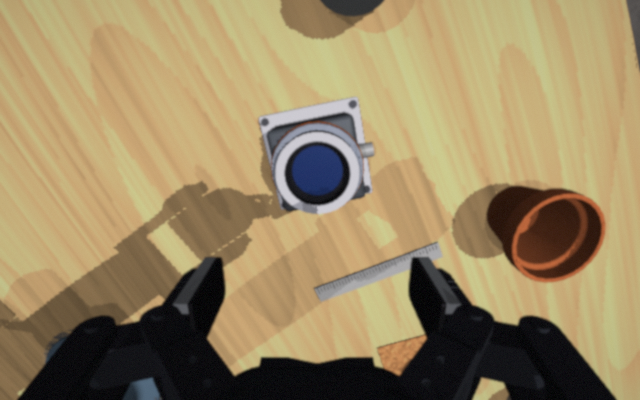

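The wrist view shows the lens rim centred at about (317,172), the ruler below it and the pot on the right. Next I'll fit the rim's ellipse in all three views.

Run:
```python
from h import *
snap("scene","1")
obs=[]
for n,t,box in(("scene","0",(300,115,352,160)),("side","0",(270,255,340,325)),("wrist","1",(255,110,375,225))):
    c=load(n+t);hsv=cv2.cvtColor(c["image"],cv2.COLOR_RGB2HSV)
    # inner hole: dark/blue inside bright ring -> contour holes of bright mask
    m=((hsv[...,1]<60)&(hsv[...,2]>105)).astype(np.uint8)*255
    r=m[box[1]:box[3],box[0]:box[2]]
    cs,hi=cv2.findContours(r,cv2.RETR_CCOMP,cv2.CHAIN_APPROX_NONE)
    for k,q in enumerate(cs):
        if len(q)>25:
            e=cv2.fitEllipse(q); cen=(e[0][0]+box[0],e[0][1]+box[1])
            print(n,"hole" if hi[0][k][3]>=0 else "out",np.round(cen,2),np.round(e[1],1),round(e[2]),len(q))
            if hi[0][k][3]>=0 and e[1][0]>15: obs.append((c,cen,e[1]))
for c,cen,ax in obs:
    print([onz(c,cen,z).round(4)[:2].tolist() for z in (.11,.12,.13,.14)])
print(tri([(c,u) for c,u,_ in obs]))
o=cv2.imread("pics/wrist1.png")
```

```text
scene out [305.05 154.47] [ 7.2 12.4] 134 33
scene out [343.93 153.66] [ 9.2 14.9] 62 38
scene out [325.29 134.18] [25.1 28.7] 98 132
scene hole [325.18 132.01] [16.  21.2] 90 52
side out [331.28 314.28] [11.1 27.9] 37 60
side out [277.31 314.54] [11.3 29.5] 143 62
side out [303.1  286.97] [43.9 46.2] 46 199
side hole [303.8  284.47] [31.6 35.5] 87 94
wrist out [316.35 157.1 ] [108.6 116.7] 129 417
wrist hole [316.98 173.16] [63.9 65.3] 86 181
wrist hole [311.94 137.21] [39.6 91.5] 79 254
[[0.5286, 0.2022], [0.5327, 0.1944], [0.5368, 0.1865], [0.541, 0.1787]]
[[0.5276, 0.2012], [0.5246, 0.2057], [0.5217, 0.2102], [0.5187, 0.2147]]
[[0.5268, 0.2023], [0.5278, 0.2045], [0.5289, 0.2067], [0.5299, 0.2089]]
[[0.5381, 0.2377], [0.5388, 0.2388], [0.5394, 0.2399], [0.5401, 0.241]]
(array([0.52949144, 0.21190641, 0.10749745]), [np.float64(2.1682467817953106), np.float64(5.75442222838663), np.float64(10.026603018078367), np.float64(26.280166264007118)])
```

The three views agree at rim height ~0.110, lens axis ~(0.5275, 0.202). Now to the cap.

```bash
python3 -m crank '[[1,[0.1,-4,0],[0,0,0]],[1,[0.3,-10,0],[0,0,0]],[1,[0.4,-16,0],[0,0,0]],[1,[0.6,-22,-2],[0,0,0]],[1,[0.7,-28,-5],[0,0,0]],[1,[0.8,-34,-8],[0,0,0]],[1,[0.9,-39.5,-10],[0,0,0]],[1,[0.9,-42.4,-10],[0,0,0]]]'; python3 -m crank '[[1,[0,0,0],[0,0,0]],[1,[0,0,0],[0,0,0]]]'
python3 - <<'E'
from h import *
c=snap("wrist","2")
crop(c,160,80,320,240,2.5,"z2")
E
```

```text
t: 2.75
tool_pos: [0.5354, -0.2238, 0.1891]
orientation: [-179.8, -0.0, 64.4]
contact_force: [0.3, 0.7, 0.2]
gripper_width: 0.0854
t: 3.0
tool_pos: [0.5368, -0.2217, 0.1915]
orientation: [180.0, -0.0, 64.5]
contact_force: [0.6, 0.4, 0.8]
gripper_width: 0.0854
```

View pics/z2.png

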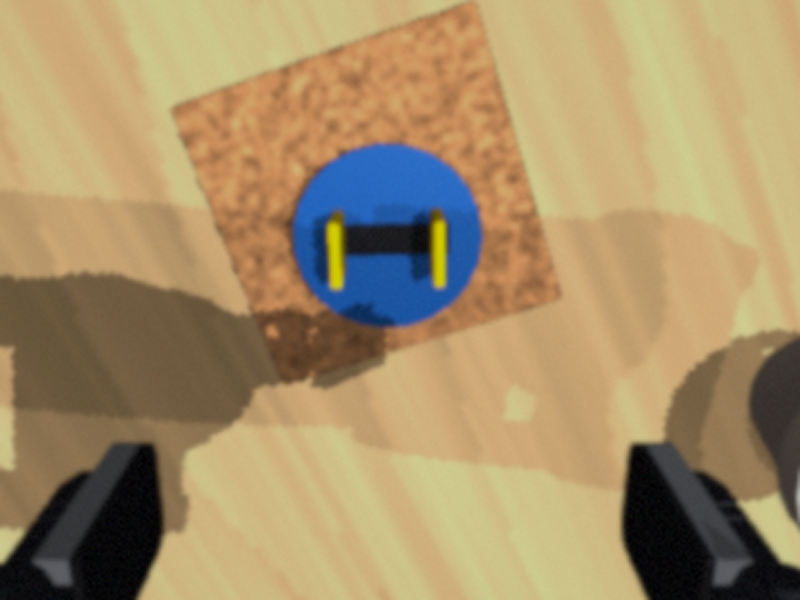

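The wrist picture shows the blue disc centred at crop (388,235), with ear tops at crop (336,255) and (439,255), nearly aligned with the jaws. I'll measure them precisely.

Run:
```python
from h import *
c=load("wrist2");hsv=cv2.cvtColor(c["image"],cv2.COLOR_RGB2HSV)
sub=np.zeros(hsv.shape[:2],bool);sub[125:225,270:360]=1
y=((hsv[...,0]>20)&(hsv[...,0]<36)&(hsv[...,1]>140)&(hsv[...,2]>170)&sub).astype(np.uint8)
k,lab,st,ce=cv2.connectedComponentsWithStats(y)
P=[]
for i in range(1,k):
    if st[i,4]>15:
        pts=np.argwhere(lab==i)[:,::-1].astype(float)
        w=np.array([onz(c,p,.045) for p in pts])
        r=cv2.minAreaRect(w[:,:2].astype(np.float32)*1000)
        # axis via fitLine
        l=cv2.fitLine(w[:,:2].astype(np.float32),cv2.DIST_L2,0,0.01,0.01).ravel()
        print("ear",st[i],ce[i].round(2),np.round(r[0],2),np.round(r[1],1),round(r[2],1),"dir",np.degrees(np.arctan2(l[1],l[0])).round(1))
        P.append(np.array(r[0])/1000)
d=P[1]-P[0];print("mid",(P[0]+P[1])/2,"sep",np.linalg.norm(d),"ang",np.degrees(np.arctan2(d[1],d[0])))
b=((hsv[...,0]>98)&(hsv[...,0]<125)&(hsv[...,1]>120)&sub).astype(np.uint8)
q=max(cv2.findContours(b,cv2.RETR_EXTERNAL,cv2.CHAIN_APPROX_NONE)[0],key=cv2.contourArea)
hull=cv2.convexHull(q);e=cv2.fitEllipse(hull);print("disc",np.round(e[0],2),np.round(e[1],1),onz(c,e[0],.018))
T=np.array(c["pose"]);print(T[:3,3],arm.sense()["tool_pos"],arm.sense()["orientation"])
c1=load("wrist1");print("lens from wrist", [onz(c1,(316.98,173.16),z).round(4) for z in(.108,.11,.112)], np.array(c1["pose"])[:3,3])
# fingertips symmetric check: project TCP offset pads
s=arm.sense();a=np.radians(64.5);ty=np.array([np.sin(a),-np.cos(a),0]);
for h in(-.04,.04): print(proj(c,s["tool_pos"]+ty*h))
```

```text
ear [291 169   6  26 112] [293.52 181.93] [ 517.09 -211.37] [24.   4.1] 66.4 dir 66.2
ear [334 169   4  25  99] [335.48 181.12] [ 552.48 -227.7 ] [23.1  2.8] 65.4 dir 65.7
mid [ 0.53478656 -0.21953451] sep 0.03897919084862121 ang -24.768866699445947
disc [314.35 173.78] [72.  74.4] [ 0.53479646 -0.21876978  0.018     ]
[ 0.56981698 -0.15035199  0.33395463] [ 0.53693463 -0.22147499  0.19162818] [ 1.79981132e+02 -1.28551147e-02  6.44952477e+01]
lens from wrist [array([0.5266, 0.2019, 0.108 ]), array([0.5268, 0.2023, 0.11  ]), array([0.527 , 0.2027, 0.112 ])] [0.56019767 0.27296447 0.43340372]
[[238.05511599 259.50901262]]
[[398.70016083 259.45845393]]
```

```bash
python3 -m crank '[[1,[-0.2,0.2,-4],[0,0,1]],[1,[-0.2,0.2,-8],[0,0,1]],[1,[-0.2,0.2,-10.5],[0,0,1]],[1,[-0.2,0.2,-11],[0,0,1]],[1,[-0.2,0.2,-11],[0,0,1]]]'
python3 - <<'E'
from h import *
for i in range(3):
    c=snap("wrist","3"); s=arm.sense();print(s["t"],s["tool_pos"].round(4),s["orientation"].round(2),s["contact_force"].round(2))
snap("side","3")
crop(c,120,80,400,300,2,"z3")
E
```

```text
t: 3.68
tool_pos: [0.5353, -0.2204, 0.0822]
orientation: [179.9, 0.0, 65.5]
contact_force: [-0.8, 0.0, 0.0]
gripper_width: 0.0853
3.725 [ 0.5357 -0.2208  0.0828] [1.7986e+02 2.0000e-02 6.5440e+01] [ 0.   -0.54  0.7 ]
3.775 [ 0.5358 -0.2211  0.0831] [1.7983e+02 3.0000e-02 6.5420e+01] [-0.31  0.27  0.23]
3.825 [ 0.5357 -0.2212  0.083 ] [1.7983e+02 3.0000e-02 6.5410e+01] [ 0.35 -0.96 -0.52]
```

View pics/z3.png

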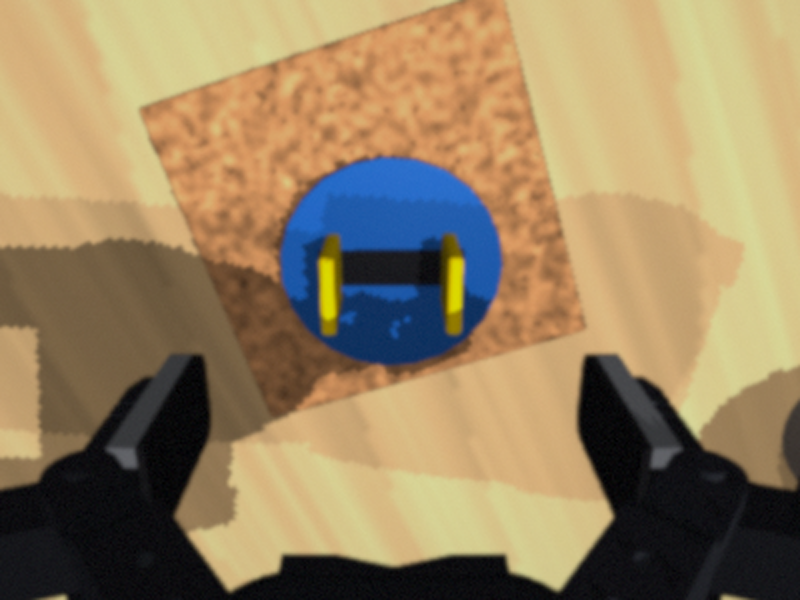

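The picture shows the ears at crop x 328 and 455 (midpoint 391) against a finger midpoint of ~395. That's aligned to about 1 mm. One numeric check, then I descend.

```bash
cat >> h.py <<'E'
def ears(c,z,box):
    hsv=cv2.cvtColor(c["image"],cv2.COLOR_RGB2HSV)
    sub=np.zeros(hsv.shape[:2],bool);sub[box[1]:box[3],box[0]:box[2]]=1
    y=((hsv[...,0]>20)&(hsv[...,0]<36)&(hsv[...,1]>140)&(hsv[...,2]>170)&sub).astype(np.uint8)
    k,lab,st,ce=cv2.connectedComponentsWithStats(y);P=[]
    for i in range(1,k):
        if st[i,4]>25:
            pts=np.argwhere(lab==i)[:,::-1].astype(float)
            w=np.array([onz(c,p,z) for p in pts])
            r=cv2.minAreaRect(w[:,:2].astype(np.float32)*1000);print(st[i],np.round(r[0],1),np.round(r[1],1),round(r[2],1));P.append(np.array(r[0])/1000)
    d=P[1]-P[0];print("mid",((P[0]+P[1])/2).round(4),"sep",np.linalg.norm(d).round(4),"ang",np.degrees(np.arctan2(d[1],d[0])).round(2))
E
python3 - <<'E'
from h import *
c=load("wrist3");ears(c,.045,(250,160,370,260))
s=arm.sense();a=np.radians(65.4);ty=np.array([np.sin(a),-np.cos(a),0])
for h in(-.0425,.0425): print(proj(c,s["tool_pos"]+ty*h+[0,0,.013]).round(1))
E
```

```text
[280 209   8  31 211] [ 518.2 -209.4] [19.7  4.3] 63.8
[344 209   8  28 176] [ 553.7 -224.5] [17.6  3.9] 64.8
mid [ 0.5359 -0.2169] sep 0.0386 ang -23.09
[[226.3 274. ]]
[[410.3 273.8]]
```

```bash
python3 -m crank '[[1,[-0.1,0.2,-2],[0,0,0]],[1,[-0.1,0.2,-4],[0,0,0]],[1,[-0.1,0.2,-5],[0,0,0]],[1,[-0.1,0.2,-5],[0,0,0]],[1,[-0.1,0.2,-5],[0,0,0]]]'
python3 - <<'E'
from h import *
c=snap("wrist","4"); s=arm.sense();print(s["t"],s["tool_pos"].round(4),s["orientation"].round(2),s["contact_force"].round(2))
crop(c,120,80,400,300,2,"z4")
E
```

```text
t: 4.5
tool_pos: [0.534, -0.2192, 0.0315]
orientation: [180.0, 0.0, 65.4]
contact_force: [-0.3, -0.6, -0.3]
gripper_width: 0.0855
4.55 [ 0.5342 -0.2192  0.0319] [1.7993e+02 1.0000e-02 6.5380e+01] [ 0.05 -0.33 -0.9 ]
```

View pics/z4.png

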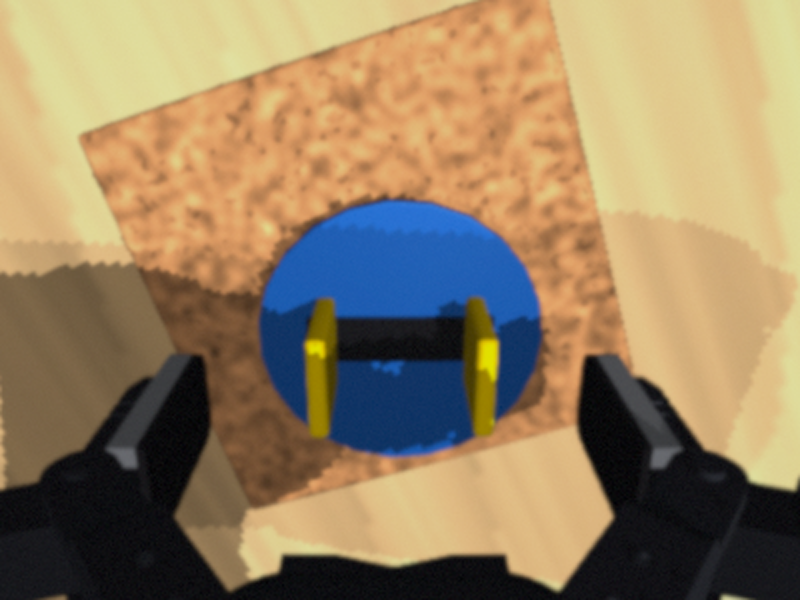

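The ears are at crop 305–498 (midpoint 401) and the fingers' midpoint is 395. I'll correct about 1.3 mm along the jaw axis, descend to about 22 mm and pinch.

```bash
python3 -m crank '[[1,[0.12,-0.05,-0.5],[0,0,0]],[1,[0.12,-0.05,-0.9],[0,0,0]],[1,[0.12,-0.05,-0.9],[0,0,0]],[0.6,[0.12,-0.05,-0.9],[0,0,0]],[0.5,[0.12,-0.05,-0.9],[0,0,0]],[0.4,[0.12,-0.05,-0.9],[0,0,0]],[0.3,[0.12,-0.05,-0.9],[0,0,0]],[0.2,[0.12,-0.05,-0.9],[0,0,0]]]' 30; python3 -m crank '[[0.2,[0,0,0],[0,0,0]],[0.1,[0,0,0],[0,0,0]],[0.1,[0,0,0],[0,0,0]],[0.1,[0,0,0],[0,0,0]]]'
python3 - <<'E'
from h import *
c=snap("wrist","5"); s=arm.sense();print(s["t"],s["tool_pos"].round(4),s["orientation"].round(2),s["contact_force"].round(2),s["gripper_width"])
crop(c,120,80,400,300,2,"z5")
E
```

```text
t: 5.55
tool_pos: [0.5353, -0.2197, 0.0238]
orientation: [180.0, 0.0, 65.4]
contact_force: [-4.0, 1.8, 9.9]
gripper_width: 0.0281
t: 6.05
tool_pos: [0.5352, -0.2196, 0.0238]
orientation: [180.0, 0.0, 65.4]
contact_force: [-3.2, 1.4, 9.2]
gripper_width: 0.0281
6.1 [ 0.5352 -0.2196  0.0238] [1.7999e+02 1.0000e-02 6.5390e+01] [-3.88  2.38 10.03] 0.027823842558960227
```

View pics/z5.png

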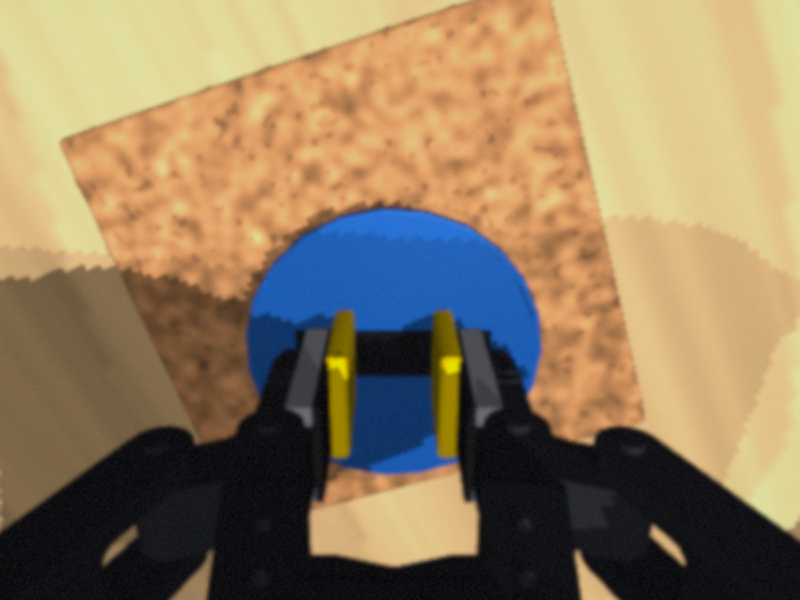

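The jaws hold both ears, fully pinched (width 28 mm), with the disc clear below. Next I lift 2 cm slowly and check the slip.

```bash
python3 -m crank '[[0.1,[0,0,0.3],[0,0,0]],[0.1,[0,0,0.8],[0,0,0]],[0.1,[0,0,2],[0,0,0]],[0.1,[0,0,4],[0,0,0]],[0.1,[0,0,7],[0,0,0]],[0.1,[0,0,10],[0,0,0]],[0.1,[0,0,10],[0,0,0]]]'
python3 - <<'E'
from h import *
c=snap("wrist","6"); s=arm.sense();print(s["t"],s["tool_pos"].round(4),s["orientation"].round(2),s["contact_force"].round(2),s["gripper_width"])
crop(c,120,80,400,300,2,"z6a")
d=snap("side","6");crop(d,330,110,110,100,4,"z6b")
d=snap("scene","6");crop(d,200,180,110,100,4,"z6c")
a,b,e=[cv2.imread(f"pics/z6{k}.png") for k in "abc"]
cv2.imwrite("pics/z6.png",np.hstack([cv2.resize(a,(400,300)),cv2.resize(b,(330,300))]))
E
```

```text
t: 6.98
tool_pos: [0.537, -0.2207, 0.1264]
orientation: [179.6, 0.1, 65.4]
contact_force: [-0.6, 0.1, -0.7]
gripper_width: 0.0281
7.025 [ 0.5357 -0.2199  0.1242] [1.798e+02 3.000e-02 6.538e+01] [-0.23  0.01 -1.42] 0.02781463066402381
```

View pics/z6.png

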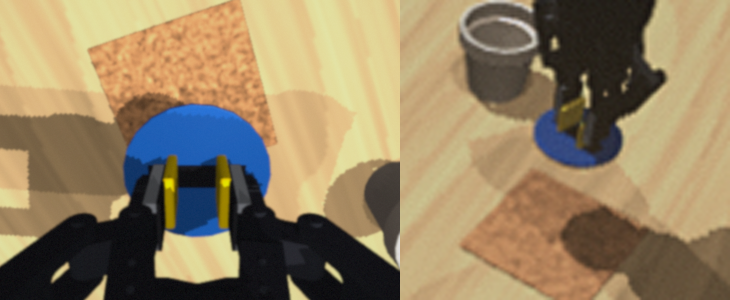

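View pics/z6c.png

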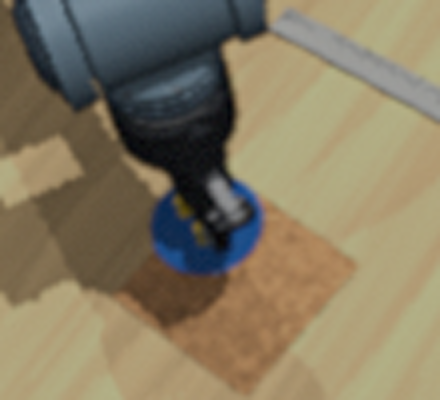

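The cap is held level and hasn't moved in the jaws since the grip. Next I fit the disc in hand in the wrist view for its offset from the TCP, then compare with the lens.

Run:
```python
from h import *
from scipy.optimize import least_squares
c=load("wrist6");s=arm.sense();tcp=s["tool_pos"]
hsv=cv2.cvtColor(c["image"],cv2.COLOR_RGB2HSV)
b=((hsv[...,0]>98)&(hsv[...,0]<125)&(hsv[...,1]>120)).astype(np.uint8)
q=max(cv2.findContours(b,cv2.RETR_EXTERNAL,cv2.CHAIN_APPROX_NONE)[0],key=cv2.contourArea)[:,0].astype(float)
zt=tcp[2]-.0238+.018
for lim in(272,264,255):
    p=q[(q[:,1]<lim)&((q[:,0]<266)|(q[:,0]>370)|(q[:,1]<230))]
    # keep only hull points
    hull=cv2.convexHull(p.astype(np.float32))[:,0]
    w=np.array([onz(c,u,zt)[:2] for u in hull if u[1]<lim-2])
    r=least_squares(lambda x:np.hypot(*(w-x[:2]).T)-x[2],[*tcp[:2],.0385],loss="soft_l1",f_scale=.0005)
    print(lim,len(w),r.x.round(4),"off",(r.x[:2]-tcp[:2]).round(4),np.abs(r.fun).max().round(5))
print(tcp, "joint",s["joint_positions"].round(2))
c1=load("wrist1");T=np.array(c1["pose"]);T6=np.array(c["pose"]);print("cam-tcp now",T6[:3,3]-tcp)
```

```text
272 29 [ 0.5351 -0.2225  0.0387] off [ 0.0009 -0.0035] 0.00027
264 27 [ 0.5351 -0.2225  0.0386] off [ 0.0009 -0.0035] 0.00025
255 25 [ 0.5351 -0.2224  0.0386] off [ 0.0009 -0.0034] 0.00024
[ 0.53422598 -0.21898386  0.12149987] joint [-33.53  11.62 104.4   -0.    64.07  -8.91]
cam-tcp now [0.03368191 0.07083166 0.14726852]
```

Run:
```python
from h import *
from scipy.optimize import least_squares
c=snap("wrist","7");s=arm.sense();print(s["tool_pos"].round(4),s["orientation"].round(2))
c5=load("wrist5");off=np.array(c5["pose"])[:3,3]-[.5352,-.2196,.0238];tcp=np.array(c["pose"])[:3,3]-off
print("camoff",off.round(4),"tcp",tcp.round(4))
hsv=cv2.cvtColor(c["image"],cv2.COLOR_RGB2HSV)
b=((hsv[...,0]>98)&(hsv[...,0]<125)&(hsv[...,1]>120)).astype(np.uint8)
q=max(cv2.findContours(b,cv2.RETR_EXTERNAL,cv2.CHAIN_APPROX_NONE)[0],key=cv2.contourArea)[:,0].astype(float)
zt=tcp[2]-.0238+.018
hull=cv2.convexHull(q[q[:,1]<264].astype(np.float32))[:,0]
w=np.array([onz(c,u,zt)[:2] for u in hull if u[1]<262])
r=least_squares(lambda x:np.hypot(*(w-x[:2]).T)-x[2],[*tcp[:2],.0385],loss="soft_l1",f_scale=.0005)
print(r.x.round(4),"off",(r.x[:2]-tcp[:2]).round(4))
c1=load("wrist1");h1=cv2.cvtColor(c1["image"],cv2.COLOR_RGB2HSV)
print("tcp1",np.array(c1["pose"])[:3,3]-off, np.array(c1["pose"])[:3,:3].round(4).tolist(),np.array(c["pose"])[:3,:3].round(4).tolist())
```

```text
[ 0.534  -0.2188  0.1209] [-1.7986e+02 -2.0000e-02  6.5380e+01]
camoff [0.0319 0.072  0.1424] tcp [ 0.5344 -0.2191  0.1215]
[ 0.5334 -0.2183  0.0374] off [-0.001   0.0008]
tcp1 [0.52830925 0.20099691 0.29098022] [[0.9027, 0.4091, 0.1332], [-0.4302, 0.859, 0.2777], [-0.0008, -0.308, 0.9514]] [[0.9093, 0.3956, 0.1293], [-0.4162, 0.8654, 0.2791], [-0.0015, -0.3076, 0.9515]]
```

```bash
python3 -m crank '[[0.1,[0,1,3],[0,0,0]],[0.1,[-0.1,5,6],[0,0,0]],[0.1,[-0.2,11,7],[0,0,0]],[0.1,[-0.3,17,7],[0,0,0]],[0.1,[-0.4,23,7],[0,0,0]],[0.1,[-0.5,29,7],[0,0,0]],[0.1,[-0.6,35,7],[0,0,0]],[0.1,[-0.6,39,7],[0,0,0]]]'; python3 -m crank '[[0.1,[0,2,0],[0,0,0]],[0.1,[0,3,0],[0,0,0]],[0.1,[0,3,0],[0,0,0]],[0.1,[0,3,0],[0,0,0]],[0.1,[0,3,0],[0,0,0]]]'
python3 - <<'E'
from h import *
for n in("side","scene"): snap(n,"8")
c=snap("wrist","8")
s=arm.sense();print(s["t"],s["tool_pos"].round(4),s["orientation"].round(2),s["contact_force"].round(2),s["gripper_width"])
c5=load("wrist5");off=np.array(c5["pose"])[:3,3]-[.5352,-.2196,.0238];print("tcp",(np.array(c["pose"])[:3,3]-off).round(4))
a=cv2.resize(load("side8")["image"][220:340,240:370,::-1],(400,369))
b=cv2.resize(load("scene8")["image"][60:180,270:400,::-1],(400,369))
cv2.imwrite("pics/z8.png",np.hstack([a,b]))
E
```

```text
t: 8.18
tool_pos: [0.5276, 0.173, 0.1908]
orientation: [-179.9, 0.1, 65.5]
contact_force: [-0.4, -0.7, -0.2]
gripper_width: 0.0278
t: 8.8
tool_pos: [0.5291, 0.1997, 0.1923]
orientation: [180.0, 0.0, 65.3]
contact_force: [-0.4, -0.4, -1.2]
gripper_width: 0.0274
8.95 [0.5289 0.2001 0.1923] [180.     0.    65.34] [ 0.1  -0.16 -1.03] 0.02780177002402462
tcp [0.529  0.2    0.1924]
```

View pics/z8.png

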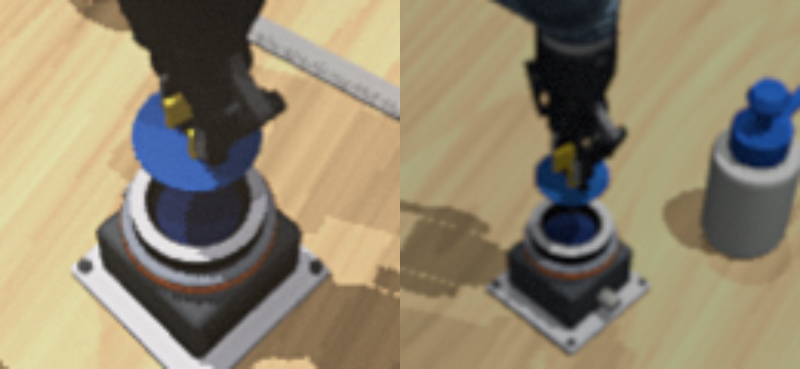

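View pics/wrist8.png

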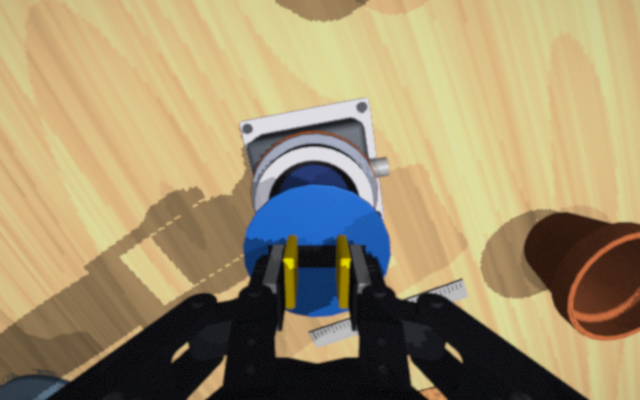

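The cap hovers above the nose. In the wrist view the disc is centred at about (317,250) and the rim arc shows behind it at about (315,190). I'll measure both in this static frame and also fit the rim height.

Run:
```python
from h import *
from scipy.optimize import least_squares
c=load("wrist8");tcp=np.array([.529,.2,.1923])
hsv=cv2.cvtColor(c["image"],cv2.COLOR_RGB2HSV)
b=((hsv[...,0]>98)&(hsv[...,0]<125)&(hsv[...,1]>120)&(hsv[...,2]>60)).astype(np.uint8);b[:183]=0
q=max(cv2.findContours(b,cv2.RETR_EXTERNAL,cv2.CHAIN_APPROX_NONE)[0],key=cv2.contourArea)[:,0].astype(float)
def fit(c,pts,z,x0):
    w=np.array([onz(c,u,z)[:2] for u in pts])
    r=least_squares(lambda x:np.hypot(*(w-x[:2]).T)-x[2],x0,loss="soft_l1",f_scale=.0005);return r.x
hull=cv2.convexHull(q[q[:,1]<250].astype(np.float32))[:,0];hull=hull[hull[:,1]<248]
for z in(.184,.1865,.189): x=fit(c,hull,z,[*tcp[:2],.0385]);print("disc",z,x.round(4),(x[:2]-tcp[:2]).round(4))
# inner hole in clean wrist1 and outer rim
c1=load("wrist1");h1=cv2.cvtColor(c1["image"],cv2.COLOR_RGB2HSV)
m=((h1[...,1]<60)&(h1[...,2]>105)).astype(np.uint8);m[:, :255]=0;m[:,375:]=0;m[:110]=0;m[225:]=0
cs,hi=cv2.findContours(m,cv2.RETR_CCOMP,cv2.CHAIN_APPROX_NONE)
for k,p in enumerate(cs):
    if hi[0][k][3]>=0 and len(p)>100:
        p=p[:,0].astype(float)
        for z in(.106,.11,.114,.118): x=fit(c1,p,z,[.527,.2,.033]);print("hole1",len(p),z,x.round(4))
# hole in wrist8: columns' upper arc
m=((hsv[...,1]<60)&(hsv[...,2]>105)).astype(np.uint8)
pts=[]
for u in range(275,355):
    col=m[:186,u]; on=np.where(col[140:186])[0]
    if len(on): 
        e=140+on.max()
        if e<180: pts.append((u,e+.5))
pts=np.array(pts,float)
for z in(.108,.11,.114,.118):x=fit(c,pts,z,[.527,.2,.033]);print("hole8",len(pts),z,x.round(4))
```

```text
disc 0.184 [0.5283 0.2012 0.0374] [-0.0007  0.0012]
disc 0.1865 [0.5289 0.2024 0.0367] [-0.0001  0.0024]
disc 0.189 [0.5294 0.2036 0.0361] [0.0004 0.0036]
hole1 181 0.106 [0.5259 0.2005 0.0342]
hole1 181 0.11 [0.5264 0.2014 0.0337]
hole1 181 0.114 [0.5268 0.2023 0.0333]
hole1 181 0.118 [0.5272 0.2032 0.0329]
hole1 254 0.106 [0.5298 0.2042 0.053 ]
hole1 254 0.11 [0.5302 0.205  0.0524]
hole1 254 0.114 [0.5306 0.2058 0.0517]
hole1 254 0.118 [0.531  0.2067 0.0511]
hole8 76 0.108 [0.5259 0.2006 0.0339]
hole8 76 0.11 [0.5262 0.2012 0.0336]
hole8 76 0.114 [0.5268 0.2025 0.033 ]
hole8 76 0.118 [0.5274 0.2037 0.0324]
```

The lateral estimate says to shift about (-1.5, +1) mm. I lower to TCP z 0.150 first, where the foot is at about 0.129, clear of the rim at about 0.110.

```bash
python3 -m crank '[[0.1,[-0.07,0.05,-0.8],[0,0,0]],[0.1,[-0.15,0.1,-1.7],[0,0,0]],[0.1,[-0.15,0.1,-2.6],[0,0,0]],[0.1,[-0.15,0.1,-3.4],[0,0,0]],[0.1,[-0.15,0.1,-3.9],[0,0,0]],[0.1,[-0.15,0.1,-4.2],[0,0,0]],[0.1,[-0.15,0.1,-4.2],[0,0,0]],[0.1,[-0.15,0.1,-4.2],[0,0,0]]]'
python3 - <<'E'
from h import *
for n in("side","scene"): snap(n,"9")
c=snap("wrist","9")
s=arm.sense();print(s["t"],s["tool_pos"].round(4),s["orientation"].round(2),s["contact_force"].round(2),s["gripper_width"])
a=cv2.resize(load("side9")["image"][240:330,260:350,::-1],(400,400))
b=cv2.resize(load("scene9")["image"][80:170,280:370,::-1],(400,400))
cv2.imwrite("pics/z9.png",np.hstack([a,b]))
E
```

```text
t: 9.95
tool_pos: [0.5276, 0.2017, 0.1506]
orientation: [180.0, -0.0, 65.4]
contact_force: [-0.1, 0.4, -1.2]
gripper_width: 0.0278
10.1 [0.5275 0.2017 0.1506] [ 1.7997e+02 -2.0000e-02  6.5380e+01] [-0.25  0.22 -0.43] 0.027833431121505117
```

View pics/z9.png

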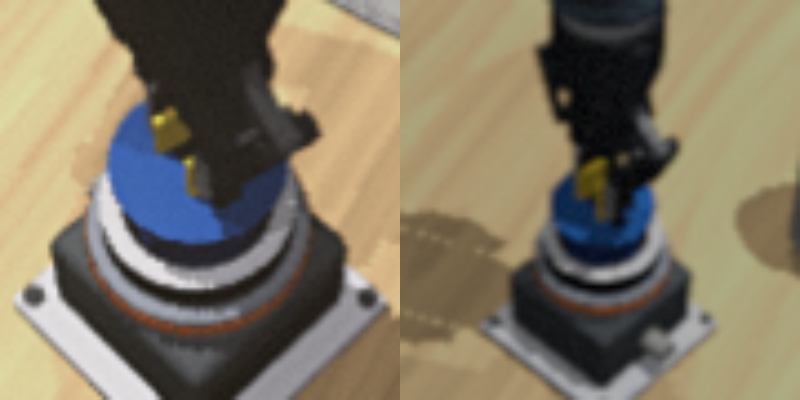

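View pics/wrist9.png

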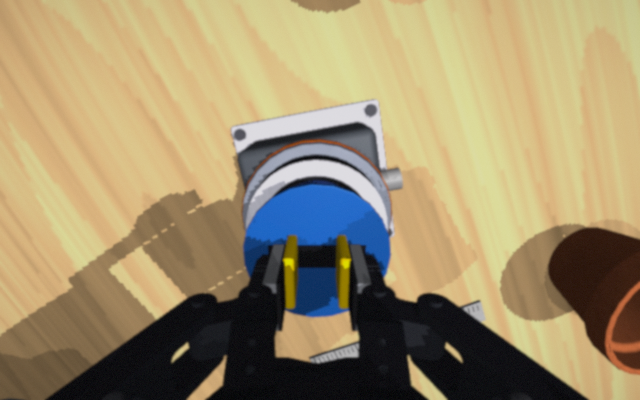

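The cap is centred over the mouth in all three views and nothing has touched. Now I'll feel downward at ≤10 mm/s.

```bash
python3 -m crank '[[0.1,[0,0,-0.12],[0,0,0]],[0.1,[0,0,-0.24],[0,0,0]],[0.1,[0,0,-0.36],[0,0,0]],[0.1,[0,0,-0.48],[0,0,0]],[0.1,[0,0,-0.6],[0,0,0]],[0.1,[0,0,-0.72],[0,0,0]],[0.1,[0,0,-0.84],[0,0,0]],[0.1,[0,0,-0.96],[0,0,0]]]'; python3 -m crank '[[0.1,[0,0,-0.12],[0,0,0]],[0.1,[0,0,-0.24],[0,0,0]],[0.1,[0,0,-0.36],[0,0,0]],[0.1,[0,0,-0.36],[0,0,0]]]'
```

```text
t: 11.1
tool_pos: [0.5273, 0.2016, 0.1406]
orientation: [-180.0, 0.0, 65.4]
contact_force: [0.5, 0.3, -1.1]
gripper_width: 0.0277
t: 11.6
tool_pos: [0.5273, 0.2016, 0.137]
orientation: [-180.0, 0.0, 65.4]
contact_force: [-0.4, -0.2, -1.1]
gripper_width: 0.0277
```

Run:
```python
from h import *
for n in("side","scene"): snap(n,"10")
s=arm.sense();print(s["t"],s["tool_pos"].round(4),s["orientation"].round(2),s["contact_force"].round(2),s["ft_torque"].round(3),s["gripper_width"])
a=cv2.resize(load("side10")["image"][240:330,260:350,::-1],(400,400))
b=cv2.resize(load("scene10")["image"][80:170,280:370,::-1],(400,400))
cv2.imwrite("pics/z10.png",np.hstack([a,b]))
```

```text
11.7 [0.5274 0.2016 0.1371] [180.    -0.    65.38] [ 0.49  0.19 -0.58] [0.012 0.027 0.022] 0.027891891843938987
```

View pics/z10.png

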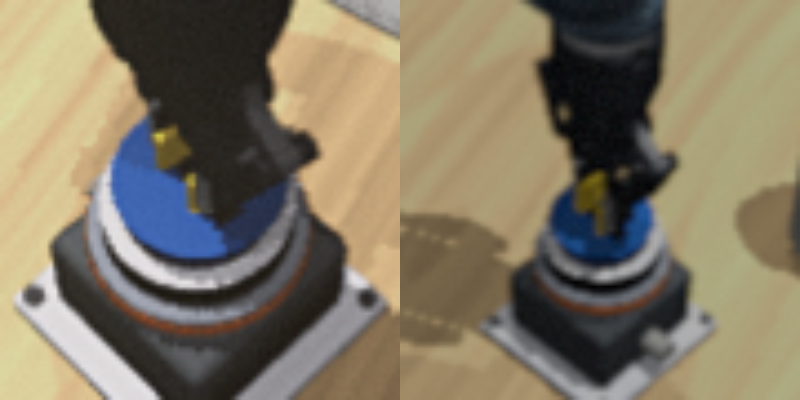

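No contact yet, with the foot at about 0.116. I continue in small steps.

```bash
python3 -m crank '[[0.1,[0,0,-0.1],[0,0,0]],[0.1,[0,0,-0.2],[0,0,0]],[0.1,[0,0,-0.3],[0,0,0]]]'; python3 -m crank '[[0.1,[0,0,-0.1],[0,0,0]],[0.1,[0,0,-0.2],[0,0,0]]]'
```

```text
t: 12.08
tool_pos: [0.5273, 0.2016, 0.134]
orientation: [180.0, -0.0, 65.4]
contact_force: [0.5, 0.6, -0.4]
gripper_width: 0.0278
t: 12.32
tool_pos: [0.5273, 0.2016, 0.132]
orientation: [-180.0, 0.0, 65.4]
contact_force: [-0.8, 0.7, -0.3]
gripper_width: 0.0278
```

```bash
python3 -m crank '[[0.1,[0,0,-0.1],[0,0,0]],[0.1,[0,0,-0.2],[0,0,0]]]'; python3 -m crank '[[0.1,[0,0,-0.1],[0,0,0]],[0.1,[0,0,-0.2],[0,0,0]]]'
```

```text
t: 12.58
tool_pos: [0.5274, 0.2016, 0.13]
orientation: [180.0, -0.0, 65.4]
contact_force: [-0.5, 0.5, -1.2]
gripper_width: 0.028
t: 12.82
tool_pos: [0.5274, 0.2016, 0.1281]
orientation: [180.0, -0.0, 65.4]
contact_force: [-1.0, 0.0, -0.9]
gripper_width: 0.0275
```

```bash
python3 -m crank '[[0.1,[0,0,-0.1],[0,0,0]],[0.1,[0,0,-0.2],[0,0,0]]]'; python3 -m crank '[[0.1,[0,0,-0.1],[0,0,0]],[0.1,[0,0,-0.15],[0,0,0]]]'
```

```text
t: 13.08
tool_pos: [0.5274, 0.2016, 0.126]
orientation: [180.0, -0.0, 65.4]
contact_force: [-0.1, 0.3, 0.2]
gripper_width: 0.0278
t: 13.32
tool_pos: [0.5273, 0.2016, 0.1245]
orientation: [-180.0, 0.0, 65.4]
contact_force: [0.2, 0.1, -0.1]
gripper_width: 0.0279
```

```bash
python3 -m crank '[[0.1,[0,0,-0.1],[0,0,0]],[0.1,[0,0,-0.1],[0,0,0]]]'; python3 -m crank '[[0.1,[0,0,-0.1],[0,0,0]],[0.1,[0,0,-0.1],[0,0,0]]]'
```

```text
t: 13.58
tool_pos: [0.5273, 0.2016, 0.1235]
orientation: [-180.0, 0.0, 65.4]
contact_force: [-0.9, -0.3, -0.1]
gripper_width: 0.0279
t: 13.82
tool_pos: [0.5273, 0.2016, 0.1225]
orientation: [-180.0, 0.0, 65.4]
contact_force: [0.6, 0.0, -1.3]
gripper_width: 0.0278
```

```bash
python3 -m crank '[[0.1,[0,0,-0.1],[0,0,0]],[0.1,[0,0,-0.1],[0,0,0]]]'; python3 -m crank '[[0.1,[0,0,-0.1],[0,0,0]],[0.1,[0,0,-0.1],[0,0,0]]]'
```

```text
t: 14.08
tool_pos: [0.5273, 0.2016, 0.1215]
orientation: [-180.0, 0.0, 65.4]
contact_force: [-0.6, 0.1, -1.8]
gripper_width: 0.0282
t: 14.32
tool_pos: [0.5274, 0.2016, 0.1209]
orientation: [180.0, -0.0, 65.4]
contact_force: [-0.5, 0.1, 0.9]
gripper_width: 0.0277
```

First contact at TCP z ≈ 0.121 (disc underside ≈ 0.112), with no side force. I'll press a little more.

```bash
python3 -m crank '[[0.1,[0,0,-0.08],[0,0,0]],[0.1,[0,0,-0.08],[0,0,0]]]'
```

```text
t: 14.58
tool_pos: [0.5275, 0.2017, 0.1203]
orientation: [180.0, -0.0, 65.4]
contact_force: [-2.7, -0.6, 4.5]
gripper_width: 0.0274
```

```bash
python3 -m crank '[[0.1,[0,0,-0.05],[0,0,0]],[0.1,[0,0,-0.05],[0,0,0]]]'
python3 - <<'E'
from h import *
for n in("side","scene","wrist"): 
    snap(n,"11"); s=arm.sense();print(s["t"],s["tool_pos"].round(4),s["orientation"].round(2),s["contact_force"].round(2),s["ft_torque"].round(3),s["gripper_width"])
a=cv2.resize(load("side11")["image"][240:330,260:350,::-1],(400,400))
b=cv2.resize(load("scene11")["image"][80:170,280:370,::-1],(400,400))
cv2.imwrite("pics/z11.png",np.hstack([a,b]))
E
```

```text
t: 14.82
tool_pos: [0.5275, 0.2017, 0.12]
orientation: [180.0, -0.0, 65.4]
contact_force: [-3.4, -0.7, 6.2]
gripper_width: 0.0276
14.875 [0.5275 0.2017 0.1199] [179.99  -0.    65.39] [-2.81 -0.83  6.57] [-0.197  0.572 -0.022] 0.027532678826000797
14.925 [0.5275 0.2017 0.1199] [179.99  -0.    65.38] [-3.64 -0.03  6.09] [-0.148  0.55   0.008] 0.027816668135527994
14.975 [0.5275 0.2017 0.1199] [179.99  -0.    65.39] [-3.19 -0.3   6.14] [-0.129  0.545 -0.028] 0.027698990118850714
```

View pics/z11.png

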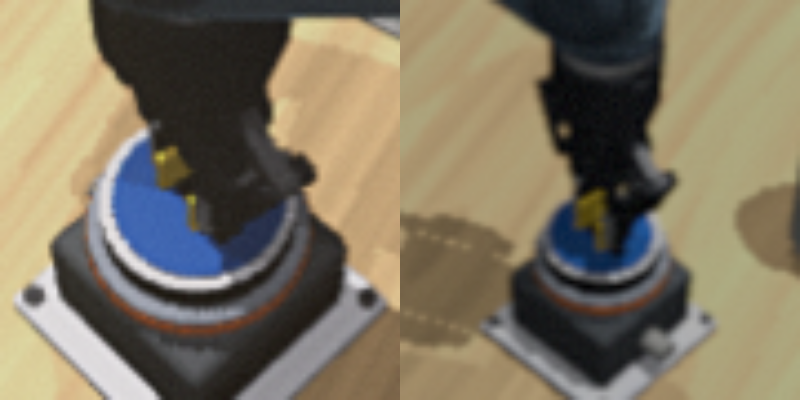

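The disc looks flush inside the bright rim all round. The stiffness is ~5 N/mm, which matches the cushion, and the press is ~7 N. Now I release the tabs while holding height.

```bash
python3 -m crank '[[0.36,[0,0,0],[0,0,0]],[0.4,[0,0,0],[0,0,0]],[0.44,[0,0,0],[0,0,0]],[0.48,[0,0,0],[0,0,0]],[0.52,[0,0,0],[0,0,0]],[0.6,[0,0,0],[0,0,0]],[0.7,[0,0,0],[0,0,0]],[0.8,[0,0,0],[0,0,0]]]'
python3 - <<'E'
from h import *
for n in("side","scene","wrist"): 
    snap(n,"12"); s=arm.sense();print(s["t"],s["tool_pos"].round(4),s["orientation"].round(2),s["contact_force"].round(2),s["ft_torque"].round(3),s["gripper_width"])
a=cv2.resize(load("side12")["image"][240:330,260:350,::-1],(400,400))
b=cv2.resize(load("scene12")["image"][80:170,280:370,::-1],(400,400))
cv2.imwrite("pics/z12.png",np.hstack([a,b]))
crop(load("wrist12"),120,80,400,300,2,"z12w")
E
```

```text
t: 15.98
tool_pos: [0.5273, 0.2016, 0.1192]
orientation: [-180.0, -0.0, 65.4]
contact_force: [-0.4, -1.0, 0.0]
gripper_width: 0.0683
16.025 [0.5273 0.2016 0.1192] [-180.      0.     65.38] [-0.31  0.31  0.38] [-0.04  -0.    -0.042] 0.06833905665629421
16.075 [0.5274 0.2016 0.1193] [180.    -0.    65.38] [ 0.91 -0.13 -0.3 ] [-0.01   0.005 -0.026] 0.06793784099706573
16.125 [0.5274 0.2016 0.1193] [-180.     -0.     65.38] [-0.59 -0.53 -0.46] [-0.028  0.01  -0.047] 0.06823259054818606
```

View pics/z12.png

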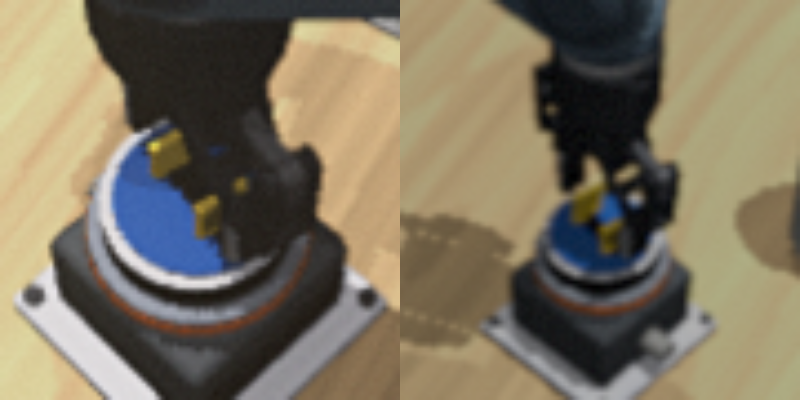

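View pics/z12w.png

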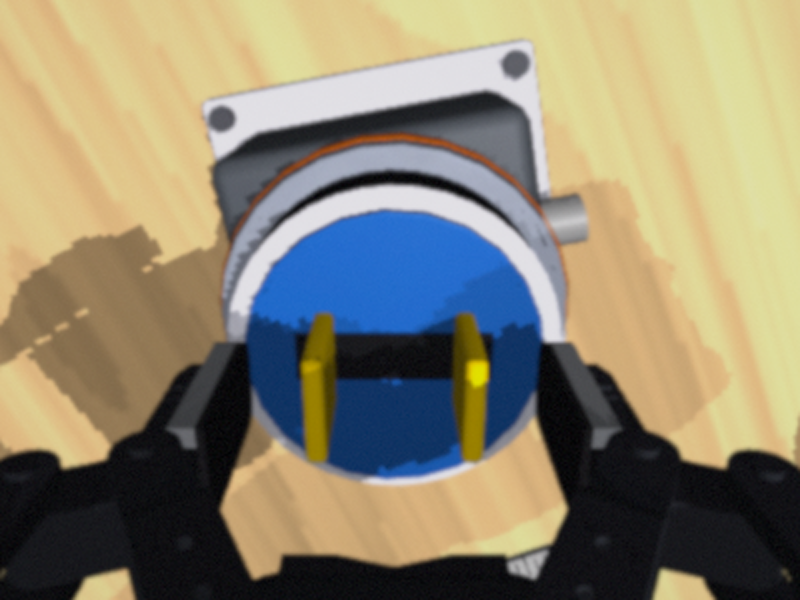

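The ears have sprung out to about 41 mm apart, which is the groove position rather than jammed or fully free. The disc is flush with the rim and centred. I retract straight up and verify.

```bash
python3 -m crank '[[0.85,[0,0,0.3],[0,0,0]],[0.9,[0,0,1],[0,0,0]],[1,[0,0,3],[0,0,0]],[1,[0,0,6],[0,0,0]],[1,[0,0,9],[0,0,0]],[1,[0,0,11],[0,0,0]],[1,[0,0,11],[0,0,0]],[1,[0,0,11],[0,0,0]]]'
python3 - <<'E'
from h import *
arm.capture("side")
for n in("side","scene","wrist"): 
    snap(n,"13")
s=arm.sense();print(s["t"],s["tool_pos"].round(4),s["orientation"].round(2),s["contact_force"].round(2),s["gripper_width"])
c=load("wrist13");crop(c,200,100,240,180,3,"z13w")
a=cv2.resize(load("side13")["image"][240:330,260:350,::-1],(400,400))
b=cv2.resize(load("scene13")["image"][80:170,280:370,::-1],(400,400))
cv2.imwrite("pics/z13.png",np.hstack([a,b]))
rim=.1125
ears(c,rim+.030,(270,120,370,240))
hsv=cv2.cvtColor(c["image"],cv2.COLOR_RGB2HSV)
b=((hsv[...,0]>98)&(hsv[...,0]<125)&(hsv[...,1]>120)).astype(np.uint8)
q=max(cv2.findContours(b,cv2.RETR_EXTERNAL,cv2.CHAIN_APPROX_NONE)[0],key=cv2.contourArea)
e=cv2.fitEllipse(cv2.convexHull(q));print("disc",np.round(e[0],2),np.round(e[1],1),onz(c,e[0],rim+.003).round(4))
m=((hsv[...,1]<60)&(hsv[...,2]>105)).astype(np.uint8);cs,hi=cv2.findContours(m,cv2.RETR_CCOMP,cv2.CHAIN_APPROX_NONE)
for k,p in enumerate(cs):
    if len(p)>80 and hi[0][k][3]<0 and cv2.pointPolygonTest(p,e[0],False)>0:
        e2=cv2.fitEllipse(p);print("rim outer",np.round(e2[0],2),np.round(e2[1],1),onz(c,e2[0],rim).round(4))
E
```

```text
t: 17.12
tool_pos: [0.5267, 0.2015, 0.2282]
orientation: [-179.9, 0.1, 65.4]
contact_force: [0.2, 0.1, -0.1]
gripper_width: 0.0853
17.325 [0.5267 0.2015 0.228 ] [-1.7989e+02  8.0000e-02  6.5380e+01] [ 0.25  0.48 -0.76] 0.08522707165343131
[292 188   6  32 176] [510.6 208.9] [24.5  3.8] 64.3
[338 188   7  30 154] [542.5 195.2] [22.9  4.1] 64.4
mid [0.5266 0.2021] sep 0.0347 ang -23.19
disc [317.6  191.26] [86.5 90.5] [0.527  0.2031 0.1155]
rim outer [318.21 165.08] [130.5 144.4] [0.5363 0.2224 0.1125]
```

View pics/z13w.png

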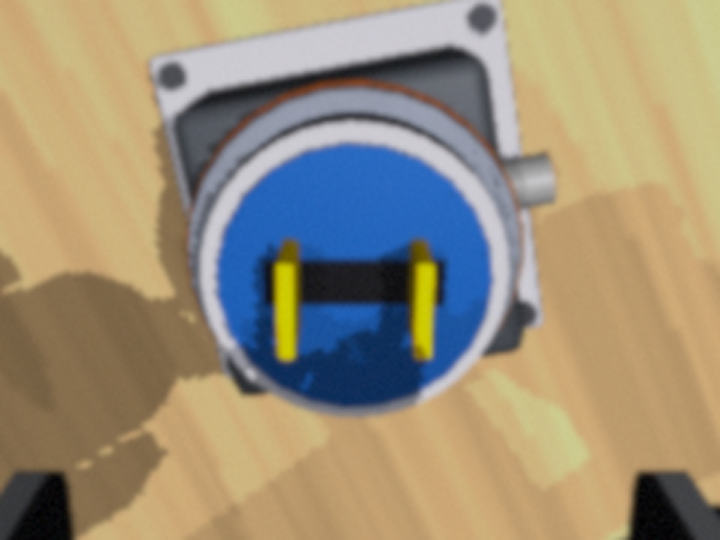

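View pics/z13.png

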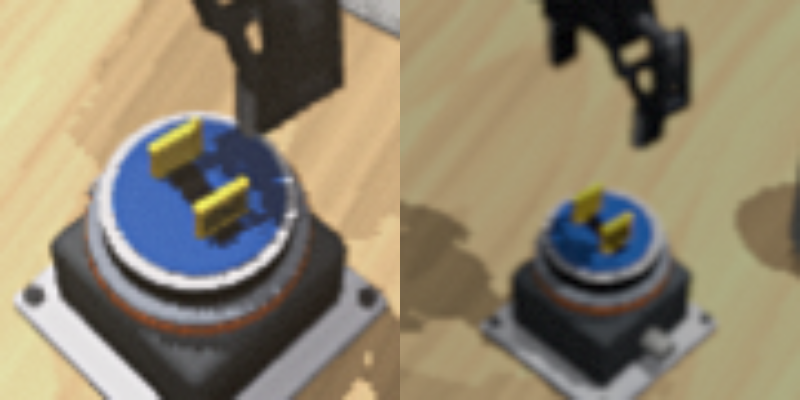

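The ears' centre-to-centre distance is 34.7 mm, against 39 mm when free on the mat. Each tab therefore reads about 2.1 mm in, which is the groove. The disc is level and concentric with the rim, and the gripper is clear, so I'm handing in.

Run:
```python
from rig import arm
print(arm.sign_off(), arm.sense()["t"])
```

```text
the job is handed in; nothing more can be done
the job is handed in; nothing more can be done
```

The cap is on the camera's nose with both tabs sprung out, and I handed the job in at about 17 s. No verdict was given.

**What I did:** I pinched the cap's tabs with 30 N and lifted it off the mat. I then lowered it over the nose at 10 mm/s or less, down to 1 mm steps near the rim. It touched at a disc underside height of about 112 mm, and I pressed to about 7 N (stiffness about 5 N/mm, as the cushion should give). Then I opened the jaws and drew straight up.

**What the last checks showed:**
- **Tabs:** the ears' centres are 34.7 mm apart, against about 39 mm free, so each tab is about 2.1 mm in. That matches the groove.
- **Seat:** the disc looks flush and concentric in the bright rim in all three views.
- **Clearance:** the robot touches nothing, and the force reading is within its noise.

**What disagreed or was not measured:**
- My automatic fit of the rim's outer edge in the final wrist picture failed because it caught the base plate. I judged the centring by eye and from the disc centre (527.0, 203.1 mm), which is about 1 mm from my earlier estimate of the lens axis (526.6, 201.8 mm).
- While pressing, the wrist read about 3 N sideways. I took this to be friction on the rim, and it went away on release.
- I did not measure the bystanders again after the move; nothing I did came near them.

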